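# Sort the servo motors into their trays

## Robot

A 6-joint arm with a two-finger parallel gripper is mounted at the origin on the work surface. World frame = base frame: x ahead of the robot, y to its left, z up, the work surface at z = 0. Lengths are in m, angles in rad, forces in N, time in s.
With the tool pointing down it reaches from about 0.35 to 0.775 m from the base axis. Payload 7.3 kg.
Tool frame: the origin (TCP) lies at the very end of the fingers, on their centre line; the grasp point (between the pads) lies 19 mm behind it; z points along the fingers, y is the line along which they close (so a half turn about z gives the same grasp; the last joint's range is limited). The gripper opens to 92 mm and grips with 3 to 60 N. Pads are 19 mm wide; open, the fingers measure 130 mm over their backs; the gripper's body (75 mm by 190 mm) begins 47 mm behind the grasp point.
Start: joints at [1.072, 0.342, 1.524, -0, 1.275, -0.146], TCP at [0.181, 0.493, 0.227] pointing down, gripper open.
Joint ranges: [-2.53, 2.53], [-0.77, 2.02], [0.04, 2.7], [-1, 4.14], [0.28, 2.66], [-3.11, 3.11]. Speed limits (rad/s): [2.57, 2.57, 3.14, 3.14, 3.14, 3.14].

## Interface

Orientations are given as [roll, pitch, yaw] about the fixed x, y, z axes, in that order (R = Rz(yaw) Ry(pitch) Rx(roll)).
In Python, from cell import robot gives the robot as it stands. The module is installed in compiled form; this text tells all that it offers.
- The arm moves only by the tool arm_command, never from a script. Its argument "moves" is a list of rows, each a list of 3 entries, a list of its own where there are three numbers: the shift along the tool's x, y, z in m, then the turn, a rotation vector about the tool's x, y, z in rad, then the finger opening in m, from 0 to 0.0918. In form: [[[dx, dy, dz], [ax, ay, az], claw], ...]. A call has exactly 5 rows; each row is the pose to reach, as a shift and turn from the pose commanded when the call began, along the tool's axes at that moment; what a row does not reach only later rows make up. A row lasts 1/10 s, in which the tool goes at most 50 mm and 8.59 degrees, less where a joint would pass 70% of its speed; a pose out of reach is approached as far as the arm can. A call with a gripper value outside its range is refused whole. The fingers move at their own pace and stop on an object; "squeeze" is the grip in N (left out, the last holds). Time passes only in rows, so rows that repeat a pose let the fingers close, or fill a call up. It gives the time, the measured TCP pose, the force, the opening and the grip force at its end, in the units of the state.
- robot.observe(): the state, without advancing time (a new reading comes with each control period).
- robot.read_camera(name): name is "scene" or "top"; returns the picture (480x640x3 uint8, red, green, blue); there is no depth.
- robot.camera_model(name): a dict with "fx", "fy", "cx", "cy" (pixels), "k1" (the pictures are not rectified: a ray, as slopes to the right and down, at radius r is drawn at 1 + k1 r^2 times it, then the intrinsics apply), "R" (3x3) and "t" (3): a world point X has camera coordinates R X + t. Camera axes: x right, y down, z forward; pixel columns grow to the right and rows downward; lengths in m; the calibration is good to about 2 mm. A picture is of the moment at which its call begins. camera_model takes no time and is no camera call.
- robot.hand_in(): hands the job in; it is judged then, once.
The state is a dict: "time": time; "qpos": joint angles; "qvel": joint speeds; "joint_efforts": joint torques, N m; "tool_pos": TCP position; "tool_rot": TCP orientation; "contact_force": force on the tool from outside, world axes, zero at the start; "torque": the same for the moment, N m; "opening": finger opening in m; "grip_force": force on a finger pad.
Only numpy, scipy, OpenCV 4.12 (cv2) and the standard library are available. Lean on these libraries where they do the work, as an engineer would, in place of code of your own. Each camera call takes 0.05 s, during which the arm holds its last target. There are 200 camera calls.

## Task

Clear the loose servo motors off this electronics bench: put each of the four into the tray of its own colour, upright and flat on the tray's floor inside the rim, with its long side along the tray's long side. Set each one down gently, do not drop it, and leave the relay board and the battery pack where they lie.

Things in the scene. Friction and masses are not known exactly. Their poses are not given: they have to be found in the camera images.
- servo_black: The black servo motor, the largest of the four, loose, standing upright: a black block 60 long (its x) x 30 wide (its y) x 50 mm high, with thin mounting ears of the same width that make it 78 mm long at 35 mm above its underside, and on top a brass shaft with a small white arm, which reaches 58 mm. Origin at the centre of its underside, z up. Plain flat sides; grip it across its 30 mm width. Up to about 200 g.
- servo_red: The red servo motor, the second largest of the four, loose, standing upright: a red block 40 long (its x) x 20 wide (its y) x 38 mm high, with thin mounting ears of the same width that make it 54 mm long at 27 mm above its underside, and on top a brass shaft with a small white arm, which reaches 46 mm. Origin at the centre of its underside, z up. Plain flat sides; grip it across its 20 mm width. Up to about 80 g.
- servo_yellow: The yellow servo motor, the second smallest of the four, loose, standing upright: a yellow block 34 long (its x) x 17 wide (its y) x 34 mm high, with thin mounting ears of the same width that make it 46 mm long at 24 mm above its underside, and on top a brass shaft with a small white arm, which reaches 42 mm. Origin at the centre of its underside, z up. Plain flat sides; grip it across its 17 mm width. Up to about 40 g.
- servo_blue: The blue servo motor, the smallest of the four, loose, standing upright: a blue block 28 long (its x) x 14 wide (its y) x 30 mm high, with thin mounting ears of the same width that make it 38 mm long at 21 mm above its underside, and on top a brass shaft with a small white arm, which reaches 38 mm. Origin at the centre of its underside, z up. Plain flat sides; grip it across its 14 mm width. Up to about 20 g.
- tray_black: The black printed tray, fixed to the table, for the black servo: an open rectangular tray, inside 76 long (its x) x 46 mm wide (its y), which leaves 8 mm all round the servo; walls 3 mm thick, floor 3 mm thick, rim 8 mm above the table. Origin at the centre of its underside, on the table; z up.
- tray_red: The red printed tray, fixed to the table, for the red servo: an open rectangular tray, inside 56 long (its x) x 36 mm wide (its y), which leaves 8 mm all round the servo; walls 3 mm thick, floor 3 mm thick, rim 8 mm above the table. Origin at the centre of its underside, on the table; z up.
- tray_yellow: The yellow printed tray, fixed to the table, for the yellow servo: an open rectangular tray, inside 50 long (its x) x 33 mm wide (its y), which leaves 8 mm all round the servo; walls 3 mm thick, floor 3 mm thick, rim 8 mm above the table. Origin at the centre of its underside, on the table; z up.
- tray_blue: The blue printed tray, fixed to the table, for the blue servo: an open rectangular tray, inside 44 long (its x) x 30 mm wide (its y), which leaves 8 mm all round the servo; walls 3 mm thick, floor 3 mm thick, rim 8 mm above the table. Origin at the centre of its underside, on the table; z up.
- relay_board: Bystander: a green circuit board 70 (x) x 36 (y) mm with two blue relay blocks on it, 18 mm high over all, loose on the table. Origin at the centre of its underside. Not to be moved.
- battery_pack: Bystander: a flat battery pack, 74 (x) x 34 (y) x 22 mm high, red at the ends with a grey band, loose on the table. Origin at the centre of its underside. Not to be moved.

How it is judged:
By the outcome, as a careful person would: the job done as asked, in the order asked, and still so for the second after the job is handed in, with the robot touching nothing.
It also fails if it takes over 120 s, if anything falls off the work surface, if the arm or the gripper's body presses on something with over 40 N, if the wrist force passes 120 N, or if a joint passes its speed limit or range.

## Working session

There is one attempt and no reset: what is moved stays moved. The work goes in short steps, Python scripts to look and compute and a tool call to move; the robot and the scene stay as the last step left them, time stands still between calls to the robot, and variables do not carry over. Pictures are saved under pics/ and viewed, at most 14 in all, crops included, and the job is handed in when it is done.

Besides the shell and the picture viewer there is one more tool, called after "Request:" as name(argument=value, ...), one argument or row to a line, values as JSON. arm_command: Moves the arm, as the interface text tells. Its arguments: {"type":"object","properties":{"moves":{"type":"array"},"squeeze":{"type":"number"}},"required":["moves"]}

```bash
mkdir -p pics; python3 - <<'E'
from cell import robot
import cv2
for n in("top","scene"):
    im=robot.read_camera(n); cv2.imwrite(f"pics/{n}0.png",im[:,:,::-1]); print(n,robot.camera_model(n))
print(robot.observe())
E
```

```text
top {'fx': 449.01215324039157, 'fy': 449.01215324039157, 'cx': 317.6660677125947, 'cy': 244.15406070700863, 'k1': -0.014618249596340784, 'R': array([[ 2.74787054e-02, -9.99619587e-01,  2.36666771e-03],
       [-9.97694103e-01, -2.75726072e-02, -6.20179688e-02],
       [ 6.20596316e-02, -6.57036922e-04, -9.98072227e-01]]), 't': array([-0.02002128,  0.53468174,  0.9442424 ])}
scene {'fx': 442.03719776005516, 'fy': 442.03719776005516, 'cx': 316.66111768414646, 'cy': 235.1888634176708, 'k1': -0.05870103923794024, 'R': array([[ 0.75696838,  0.65340182, -0.00805762],
       [ 0.47391634, -0.55743993, -0.68166269],
       [-0.44989128,  0.51217846, -0.73162221]]), 't': array([-0.42150589, -0.24342088,  1.23659681])}
{'time': 0.1, 'qpos': array([ 1.07203124e+00,  3.42657828e-01,  1.52489576e+00, -5.85517023e-07,
        1.27539339e+00, -1.45977372e-01]), 'qvel': array([ 0.0007161 ,  0.00025057, -0.00472604,  0.00062264,  0.00041825,
        0.00236539]), 'joint_efforts': array([ 8.01401347e-04, -4.32008493e+01, -2.44692421e+01,  7.18557788e-02,
        5.27309580e-02, -7.23418270e-05]), 'tool_pos': array([0.1811947 , 0.49236857, 0.22612095]), 'tool_rot': array([-3.14025265e+00, -1.96445704e-04,  2.78880498e+00]), 'contact_force': array([-0.04236875,  0.15825721,  0.11549554]), 'torque': array([ 0.04518364, -0.01450863, -0.00405547]), 'grip_force': 0.0, 'opening': 0.09154065096983575}
```

View pics/top0.png

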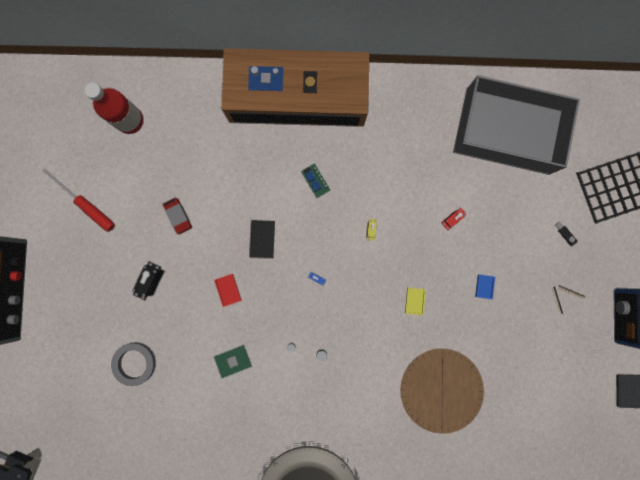

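View pics/scene0.png

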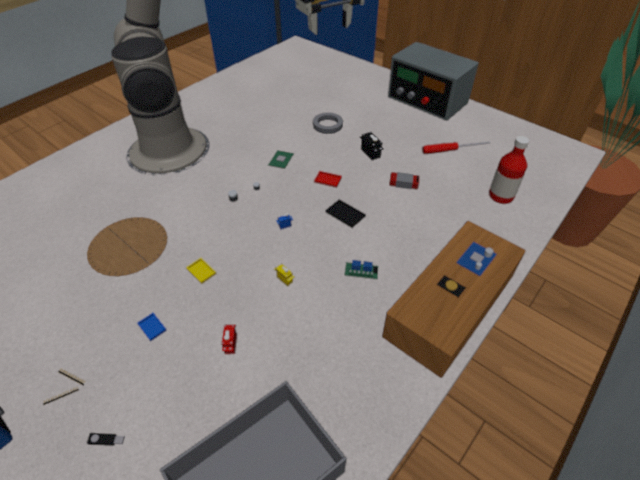

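```bash
cat > h.py <<'E'
import numpy as np, cv2
from scipy.optimize import minimize
from scipy.spatial.transform import Rotation as Ro
from cell import robot
CM={n:robot.camera_model(n) for n in("top","scene")}
def proj(n,P):
    c=CM[n]; X=np.asarray(P)@c["R"].T+c["t"]; s=X[:,:2]/X[:,2:]
    s=s*(1+c["k1"]*(s**2).sum(1,keepdims=True)); return s*[c["fx"],c["fy"]]+[c["cx"],c["cy"]]
def back(n,uv,z):
    c=CM[n]; f=lambda p:((proj(n,[[p[0],p[1],z]])[0]-uv)**2).sum()
    return minimize(f,[.5,0],method="Nelder-Mead",options=dict(xatol=1e-6,fatol=1e-6)).x
def box(l,w,z0,z1,x=0): return np.array([[x+a*l/2,b*w/2,z] for a in(-1,1) for b in(-1,1) for z in(z0,z1)])/1000
def servo(L,W,H,E,e,T): return [box(L,W,0,H),box(E,W,e-1.5,e+1.5)]
def tray(L,W): return [box(L+6,W+6,0,8)]
M=dict(s_black=servo(60,30,50,78,35,58),s_red=servo(40,20,38,54,27,46),s_yellow=servo(34,17,34,46,24,42),s_blue=servo(28,14,30,38,21,38),
 t_black=tray(76,46),t_red=tray(56,36),t_yellow=tray(50,33),t_blue=tray(44,30),relay=[box(70,36,0,3)],batt=[box(74,34,0,22)])
S=8
def world(b,p):
    c,s=np.cos(p[2]),np.sin(p[2]); return b@np.array([[c,s,0],[-s,c,0],[0,0,1]])+[p[0],p[1],p[3] if len(p)>3 else 0]
def render(k,p,n,o,shape):
    m=np.zeros(shape,np.uint8)
    for b in M[k]:
        uv=(proj(n,world(b,p))-o+.5)*S-.5
        cv2.fillConvexPoly(m,cv2.convexHull(np.round(uv*16).astype(np.int32)),255,shift=4)
    return m
def fgmask(im,cen,r):
    o=np.round(cen).astype(int)-r; c=im[o[1]:o[1]+2*r,o[0]:o[0]+2*r].astype(np.float32)
    bg=np.median(np.r_[c[:3].reshape(-1,3),c[-3:].reshape(-1,3)],0)
    d=np.abs(c-bg).max(2); d=cv2.resize(d,None,fx=S,fy=S,interpolation=cv2.INTER_CUBIC)
    m=(d>0.45*np.percentile(d,97)).astype(np.uint8)*255
    cs,_=cv2.findContours(m,cv2.RETR_EXTERNAL,cv2.CHAIN_APPROX_NONE)
    mid=np.array([r*S,r*S])
    g=max(cs,key=lambda q:cv2.contourArea(q)-20*max(0,-cv2.pointPolygonTest(q,(r*S,r*S),True)))
    m[:]=0; cv2.drawContours(m,[g],-1,255,-1)
    return o,m,cv2.resize(c.astype(np.uint8),None,fx=S,fy=S,interpolation=cv2.INTER_CUBIC)
def fit(k,ims,p0,r,z=0.,cams=("top","scene")):
    h=max(b[:,2].max() for b in M[k])/2
    d={n:fgmask(ims[n],proj(n,[[p0[0],p0[1],h+z]])[0],r) for n in cams}
    def f(p):
        q=[p[0],p[1],p[2]/20,z]
        return sum(1-((a:=render(k,q,n,d[n][0],d[n][1].shape))&d[n][1]).sum(dtype=float)/(a|d[n][1]).sum(dtype=float) for n in d)
    best=None
    for y in ([p0[2]] if len(p0)>2 else np.arange(0,3.1,.39)):
        v=np.array([p0[0],p0[1],y*20]); R=minimize(f,v,method="Nelder-Mead",options=dict(initial_simplex=v+np.array([[0,0,0],[.01,0,0],[0,.01,0],[0,0,5]]),xatol=1e-4,fatol=1e-5))
        if best is None or R.fun<best.fun: best=R
    p=np.array([best.x[0],best.x[1],best.x[2]/20,z]); vis=[]
    for n in d:
        o,m,c=d[n]; c=c.copy()
        for mm,col in((m,(0,255,0)),(render(k,p,n,o,m.shape),(255,0,255))):
            cs,_=cv2.findContours(mm,cv2.RETR_EXTERNAL,cv2.CHAIN_APPROX_NONE); cv2.drawContours(c,cs,-1,col,1)
        vis.append(cv2.resize(c,(150,150))[:,:,::-1])
    return p,best.fun,vis
E
cat > m.py <<'E'
from h import *
ims={n:cv2.imread(f"pics/{n}0.png")[:,:,::-1] for n in CM}
px=dict(s_black=(147,281),s_red=(454,218),s_yellow=(371,230),s_blue=(317,278),t_black=(262,239),t_red=(228,290),t_yellow=(415,301),t_blue=(485,287),relay=(315,181),batt=(177,216))
rows=[]
for k,uv in px.items():
    h=max(b[:,2].max() for b in M[k])/2
    r=32 if k in("s_black","relay","batt","t_black") else 24
    p0=back("top",np.array(uv),h)
    p,e,v=fit(k,ims,p0,r); pt,et,_=fit(k,ims,p[:3],r,cams=("top",)); ps,es,_=fit(k,ims,p[:3],r,cams=("scene",))
    print(k,np.round(p[:3],4),"err %.3f"%e,"top",np.round(pt[:3],4),"%.3f"%et,"scene",np.round(ps[:3],4),"%.3f"%es)
    rows.append(np.hstack(v))
cv2.imwrite("pics/fit.png",cv2.resize(np.vstack([np.hstack(rows[i:i+2]) for i in range(0,10,2)]),(480,600)))
E
python3 m.py
```

```text
s_black [ 0.4483  0.3502 -0.4462] err 0.230 top [ 0.4485  0.3499 -0.4142] 0.069 scene [ 0.4487  0.3507 -0.4705] 0.153
s_red [ 0.5974 -0.2931  2.3098] err 0.181 top [ 0.5976 -0.2934  2.2989] 0.042 scene [ 0.5979 -0.2923  2.3728] 0.115
s_yellow [ 0.5694 -0.1185  3.0606] err 0.293 top [ 0.5694 -0.1183  3.0677] 0.040 scene [ 0.5697 -0.1177  2.9459] 0.226
s_blue [ 0.4625 -0.0049  1.1059] err 0.262 top [ 0.4625 -0.0049  1.1059] 0.059 scene [ 0.4631 -0.0043  1.2585] 0.197
t_black [0.55   0.0247 0.    ] err 2.000 top [0.55   0.0247 0.    ] 1.000 scene [0.55   0.0247 0.    ] 1.000
t_red [0.4318 0.1863 3.5046] err 0.135 top [0.4318 0.1863 3.5055] 0.026 scene [0.4325 0.1868 3.5673] 0.106
t_yellow [ 0.419  -0.2178 -0.0781] err 0.125 top [ 0.4191 -0.2178 -0.0767] 0.018 scene [ 0.4191 -0.2175 -0.0994] 0.104
t_blue [ 0.4545 -0.3687 -0.1132] err 0.114 top [ 0.4543 -0.3688 -0.1111] 0.032 scene [ 0.4545 -0.3687 -0.1131] 0.081
relay [0.676  0.0047 0.5646] err 0.196 top [0.676  0.0041 0.5553] 0.049 scene [0.6757 0.0056 0.5593] 0.124
batt [0.5889 0.3002 3.6517] err 0.710 top [0.5889 0.3002 3.6517] 0.346 scene [0.5882 0.3022 3.6375] 0.358
```

View pics/fit.png

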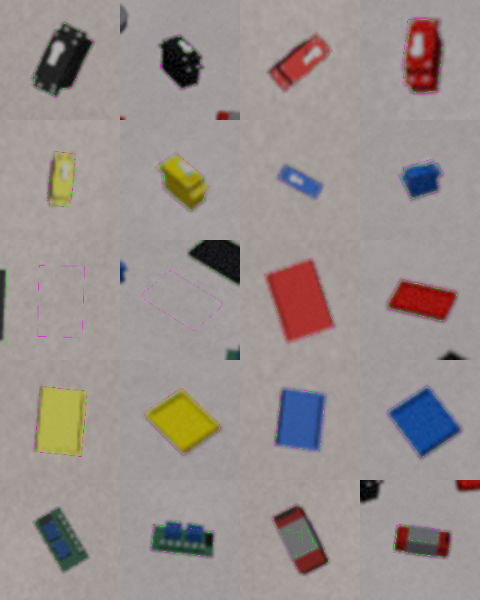

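The fits sit tightly on the outlines (green mask, magenta model) for the servos and coloured trays. Only the black tray's seed was wrong, because it lies at about (262,239) in the top view. I'll refit it and work out the moves.

```bash
cat > plan.py <<'E'
import numpy as np
def leg(name,a,b):
    a=np.array(a,float);b=np.array(b,float);d=b[:3]-a[:3];c,s=np.cos(a[3]),np.sin(a[3])
    t=np.array([c*d[0]+s*d[1],s*d[0]-c*d[1],-d[2]])
    print(name,"shift",np.round(t*1000,1),"turn z %.3f"%(a[3]-b[3]),"rows>=%.1f"%max(np.linalg.norm(d)/.05,abs(a[3]-b[3])/.15))
E
python3 - <<'E'
from h import *; from plan import leg
ims={n:cv2.imread(f"pics/{n}0.png")[:,:,::-1] for n in CM}
for c in (("top","scene"),("top",)):
    p,e,v=fit("t_black",ims,[.54,.117],32,cams=c); print(c,p,e)
y=p[2]%np.pi; y=y+np.pi if y<1.5 else y
B=(.4484,.350,.12,2.70); T=(p[0],p[1],.12,y)
leg("start>B",(.181,.493,.227,2.789),B); leg("B>T",B,T)
E
```

```text
('top', 'scene') [0.54408836 0.11634912 3.12725695 0.        ] 0.0963030961015362
('top',) [0.5440454  0.11638387 3.13112706 0.        ] 0.02130648560056192
start>B shift [-300.3  -41.9  107. ] turn z 0.089 rows>=6.4
B>T shift [-186.3 -170.3   -0. ] turn z -0.431 rows>=5.0
```

Request:
arm_command(
  moves=[
    [[-0.03,-0.004,0.011],[0,0,0],0.0918],
    [[-0.06,-0.008,0.022],[0,0,0],0.0918],
    [[-0.09,-0.013,0.032],[0,0,0],0.0918],
    [[-0.12,-0.017,0.043],[0,0,0],0.0918],
    [[-0.15,-0.021,0.0535],[0,0,0],0.0918],
  ],
)

```text
time: 0.6
tool_pos: [0.3157, 0.4203, 0.1725]
tool_rot: [-3.141, -0.0, 2.789]
contact_force: [0.1, 0.0, 0.1]
opening: 0.0918
grip_force: 0.0
```

Request:
arm_command(
  moves=[
    [[-0.03,-0.004,0.011],[0,0,0.018],0.07],
    [[-0.06,-0.008,0.022],[0,0,0.036],0.07],
    [[-0.09,-0.013,0.032],[0,0,0.054],0.07],
    [[-0.12,-0.017,0.043],[0,0,0.072],0.07],
    [[-0.1503,-0.021,0.0535],[0,0,0.089],0.07],
  ],
)

```text
time: 1.1
tool_pos: [0.4494, 0.3487, 0.1189]
tool_rot: [-3.141, -0.001, 2.699]
contact_force: [0.5, 0.3, 0.4]
opening: 0.0698
grip_force: 0.0
```

Request:
arm_command(
  moves=[
    [[0,0,0],[0,0,0],0.06],
    [[0,0,0],[0,0,0],0.06],
    [[0,0,0.01],[0,0,0],0.06],
    [[0,0,0.02],[0,0,0],0.06],
    [[0,0,0.03],[0,0,0],0.06],
  ],
)

```text
time: 1.6
tool_pos: [0.4477, 0.35, 0.0889]
tool_rot: [-3.141, -0.0, 2.701]
contact_force: [-1.4, 0.2, -0.5]
opening: 0.0601
grip_force: 0.0
```

Request:
arm_command(
  moves=[
    [[0,0,0.018],[0,0,0],0.06],
    [[0,0,0.036],[0,0,0],0.06],
    [[0,0,0.054],[0,0,0],0.06],
    [[0,0,0.068],[0,0,0],0.06],
    [[0,0,0.074],[0,0,0],0.06],
  ],
)

```text
time: 2.1
tool_pos: [0.4475, 0.3493, 0.0139]
tool_rot: [-3.139, -0.002, 2.7]
contact_force: [0.4, 0.9, -0.6]
opening: 0.06
grip_force: 0.0
```

Request:
arm_command(
  moves=[
    [[0,0,0],[0,0,0],0.05],
    [[0,0,0],[0,0,0],0.042],
    [[0,0,0],[0,0,0],0.036],
    [[0,0,0],[0,0,0],0.02],
    [[0,0,0],[0,0,0],0.02],
  ],
  squeeze=15,
)

```text
time: 2.6
tool_pos: [0.4491, 0.3498, 0.0164]
tool_rot: [3.14, 0.001, 2.7]
contact_force: [0.1, -0.4, 1.5]
opening: 0.0303
grip_force: 14.7
```

Request:
arm_command(
  moves=[
    [[0,0,-0.003],[0,0,0],0.02],
    [[0,0,-0.015],[0,0,0],0.02],
    [[0,0,-0.035],[0,0,0],0.02],
    [[0,0,-0.06],[0,0,0],0.02],
    [[0,0,-0.075],[0,0,0],0.02],
  ],
  squeeze=20,
)

```text
time: 3.1
tool_pos: [0.4493, 0.3499, 0.0933]
tool_rot: [3.139, 0.001, 2.7]
contact_force: [0.2, 0.0, -1.1]
opening: 0.0303
grip_force: 19.6
```

Request:
arm_command(
  moves=[
    [[-0.01,-0.009,0],[0,0,0],0.02],
    [[-0.03,-0.027,0],[0,0,0],0.02],
    [[-0.05,-0.046,0],[0,0,0],0.02],
    [[-0.072,-0.066,0],[0,0,0],0.02],
    [[-0.094,-0.086,0],[0,0,0],0.02],
  ],
)

```text
time: 3.6
tool_pos: [0.4968, 0.2295, 0.0901]
tool_rot: [-3.141, -0.001, 2.7]
contact_force: [-0.3, -0.2, -0.9]
opening: 0.0306
grip_force: 19.6
```

Request:
arm_command(
  moves=[
    [[-0.022,-0.02,0],[0,0,-0.08],0.02],
    [[-0.044,-0.04,0],[0,0,-0.18],0.02],
    [[-0.066,-0.061,0],[0,0,-0.28],0.02],
    [[-0.084,-0.077,0],[0,0,-0.37],0.02],
    [[-0.0923,-0.0843,0],[0,0,-0.431],0.02],
  ],
)

```text
time: 4.1
tool_pos: [0.5445, 0.1128, 0.09]
tool_rot: [-3.141, -0.001, 3.132]
contact_force: [0.6, 1.0, -1.1]
opening: 0.0306
grip_force: 19.6
```

Request:
arm_command(
  moves=[
    [[0,0,0],[0,0,0],0.02],
    [[0,0,0.01],[0,0,0],0.02],
    [[0,0,0.025],[0,0,0],0.02],
    [[0,0,0.04],[0,0,0],0.02],
    [[0,0,0.05],[0,0,0],0.02],
  ],
)

```text
time: 4.6
tool_pos: [0.5429, 0.1166, 0.0389]
tool_rot: [-3.142, -0.002, 3.131]
contact_force: [0.1, 0.4, -1.1]
opening: 0.0303
grip_force: 19.6
```

```bash
python3 - <<'E'
from h import *
im=robot.read_camera("scene"); s=robot.observe(); print({k:np.round(s[k],4) for k in("tool_pos","tool_rot","contact_force","opening","grip_force")})
cv2.imwrite("pics/c1.png",cv2.resize(im[120:280,260:460,::-1],(800,640))[:600])
E
```

```text
{'tool_pos': array([0.5423, 0.1165, 0.0377]), 'tool_rot': array([-3.1414, -0.0045,  3.1309]), 'contact_force': array([-0.0099,  0.4864, -2.5725]), 'opening': np.float64(0.0301), 'grip_force': np.float64(19.6241)}
```

View pics/c1.png

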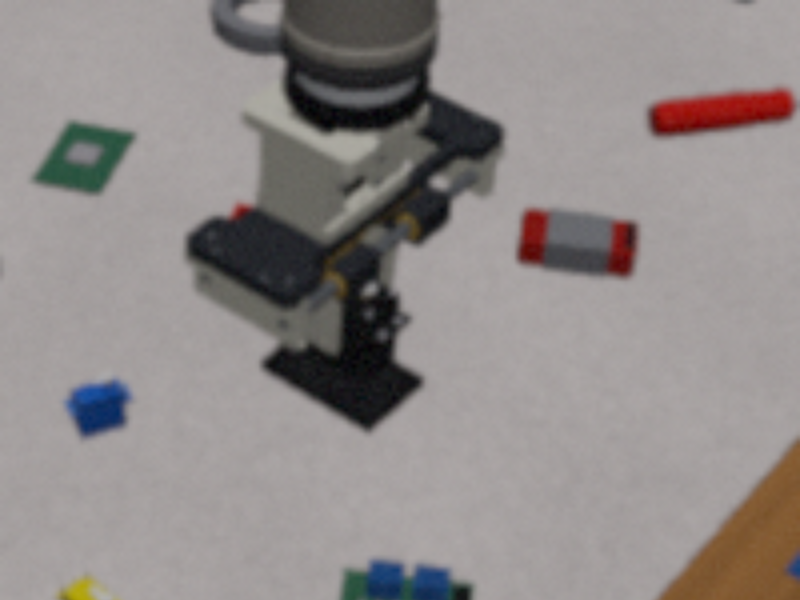

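The crop shows the black servo held upright over its tray, which is centred near (345,385) in the crop. Next is a slow descent.

Request:
arm_command(
  moves=[
    [[0,0,0.006],[0,0,0],0.02],
    [[0,0,0.012],[0,0,0],0.02],
    [[0,0,0.016],[0,0,0],0.02],
    [[0,0,0.018],[0,0,0],0.02],
    [[0,0,0.019],[0,0,0],0.02],
  ],
)

```text
time: 5.15
tool_pos: [0.5443, 0.1159, 0.0217]
tool_rot: [3.141, 0.0, 3.131]
contact_force: [-1.3, 0.5, -0.9]
opening: 0.0303
grip_force: 19.6
```

Request:
arm_command(
  moves=[
    [[0,0,0.0005],[0,0,0],0.02],
    [[0,0,0.001],[0,0,0],0.02],
    [[0,0,0.0015],[0,0,0],0.02],
    [[0,0,0.002],[0,0,0],0.02],
    [[0,0,0.002],[0,0,0],0.02],
  ],
)

```text
time: 5.65
tool_pos: [0.5443, 0.1159, 0.0197]
tool_rot: [3.142, 0.0, 3.131]
contact_force: [-1.2, -0.0, -1.4]
opening: 0.0302
grip_force: 19.6
```

Weight is still on the gripper (about -1.3 N), so I'll go down in small steps until it touches.

Request:
arm_command(
  moves=[
    [[0,0,0.0003],[0,0,0],0.02],
    [[0,0,0.0006],[0,0,0],0.02],
    [[0,0,0.0008],[0,0,0],0.02],
    [[0,0,0.001],[0,0,0],0.02],
    [[0,0,0.001],[0,0,0],0.02],
  ],
)

```text
time: 6.15
tool_pos: [0.5443, 0.1159, 0.0194]
tool_rot: [3.142, 0.0, 3.131]
contact_force: [-2.7, -0.3, 6.2]
opening: 0.03
grip_force: 19.6
```

Request:
arm_command(
  moves=[
    [[0,0,0],[0,0,0],0.034],
    [[0,0,0],[0,0,0],0.04],
    [[0,0,0],[0,0,0],0.055],
    [[0,0,0],[0,0,0],0.06],
    [[0,0,0],[0,0,0],0.06],
  ],
)

```text
time: 6.65
tool_pos: [0.5443, 0.1159, 0.0186]
tool_rot: [3.142, -0.0, 3.131]
contact_force: [-0.5, -0.0, 0.6]
opening: 0.0581
grip_force: 0.0
```

Request:
arm_command(
  moves=[
    [[0,0,-0.01],[0,0,0],0.06],
    [[0,0,-0.03],[0,0,0],0.06],
    [[0,0,-0.055],[0,0,0],0.06],
    [[0,0,-0.08],[0,0,0],0.06],
    [[0,0,-0.101],[0,0,0],0.06],
  ],
)

```text
time: 7.15
tool_pos: [0.5446, 0.116, 0.1219]
tool_rot: [3.141, 0.002, 3.131]
contact_force: [0.8, -0.4, -0.6]
opening: 0.0602
grip_force: 0.0
```

```bash
python3 - <<'E'
from plan import leg
T=(.544,.1164,.12,3.131);R=(.5975,-.293,.12,2.302);RT=(.4318,.1863,.1,3.5055)
RTm=(.5147,-.0534,.1,2.302)
Y=(.5694,-.1184,.1,3.066);YT=(.419,-.2178,.1,3.065);B=(.4625,-.0049,.1,4.248);BT=(.4544,-.3687,.1,3.03);BTm=(.4585,-.1868,.1,4.248)
Tm=(.571,-.088,.12,3.131)
leg("T>Tm",T,Tm);leg("Tm>R",Tm,R)
leg("R>RTm",R,RTm);leg("RTm>RT",RTm,RT)
leg("RT>Y",RT,Y);leg("Y>YT",Y,YT);leg("YT>B",YT,B);leg("B>BTm",B,BTm);leg("BTm>BT",BTm,BT)
E
```

```text
T>Tm shift [ -29.2 -204.1   -0. ] turn z 0.000 rows>=4.1
Tm>R shift [ -28.7 -204.7   -0. ] turn z 0.829 rows>=5.5
R>RTm shift [233.6  98.4  20. ] turn z 0.000 rows>=5.1
RTm>RT shift [233.8  98.4  -0. ] turn z -1.204 rows>=8.0
RT>Y shift [ -20.1 -333.7   -0. ] turn z 0.440 rows>=6.7
Y>YT shift [ 142.5 -110.5   -0. ] turn z 0.001 rows>=3.6
YT>B shift [-27.1 215.6  -0. ] turn z -1.183 rows>=7.9
B>BTm shift [164.4 -77.9  -0. ] turn z 0.000 rows>=3.6
BTm>BT shift [164.5 -77.8  -0. ] turn z 1.218 rows>=8.1
```

Request:
arm_command(
  moves=[
    [[-0.006,-0.04,0],[0,0,0],0.06],
    [[-0.012,-0.08,0],[0,0,0],0.06],
    [[-0.018,-0.12,0],[0,0,0],0.06],
    [[-0.024,-0.163,0],[0,0,0],0.05],
    [[-0.0292,-0.2041,0],[0,0,0],0.05],
  ],
)

```text
time: 7.65
tool_pos: [0.5715, -0.0902, 0.1207]
tool_rot: [-3.141, 0.001, 3.131]
contact_force: [0.2, 0.0, -0.2]
opening: 0.0512
grip_force: 0.0
```

Request:
arm_command(
  moves=[
    [[-0.006,-0.045,0],[0,0,0.14],0.05],
    [[-0.012,-0.09,0],[0,0,0.28],0.05],
    [[-0.018,-0.135,0],[0,0,0.42],0.05],
    [[-0.024,-0.175,0],[0,0,0.56],0.05],
    [[-0.0287,-0.2047,0],[0,0,0.7],0.05],
  ],
)

```text
time: 8.15
tool_pos: [0.5976, -0.2964, 0.1205]
tool_rot: [-3.142, 0.001, 2.423]
contact_force: [0.5, 1.5, 0.6]
opening: 0.0501
grip_force: 0.0
```

Request:
arm_command(
  moves=[
    [[0,0,0],[0,0,0.08],0.05],
    [[0,0,0],[0,0,0.129],0.05],
    [[0,0,0.01],[0,0,0.129],0.05],
    [[0,0,0.03],[0,0,0.129],0.05],
    [[0,0,0.05],[0,0,0.129],0.05],
  ],
)

```text
time: 8.65
tool_pos: [0.5978, -0.2932, 0.0693]
tool_rot: [3.141, 0.001, 2.304]
contact_force: [0.9, 0.6, -0.2]
opening: 0.0499
grip_force: 0.0
```

```bash
python3 - <<'E'
from h import *
im={n:robot.read_camera(n) for n in CM}; s=robot.observe(); print({k:np.round(s[k],4) for k in("tool_pos","tool_rot")})
a=cv2.resize(im["scene"][130:330,200:400,::-1],(400,400)); b=cv2.resize(im["top"][170:270,210:310,::-1],(400,400))
cv2.imwrite("pics/c2.png",np.hstack([a,b]))
E
```

```text
{'tool_pos': array([ 0.596 , -0.292 ,  0.0665]), 'tool_rot': array([-3.14  , -0.0061,  2.3035])}
```

View pics/c2.png

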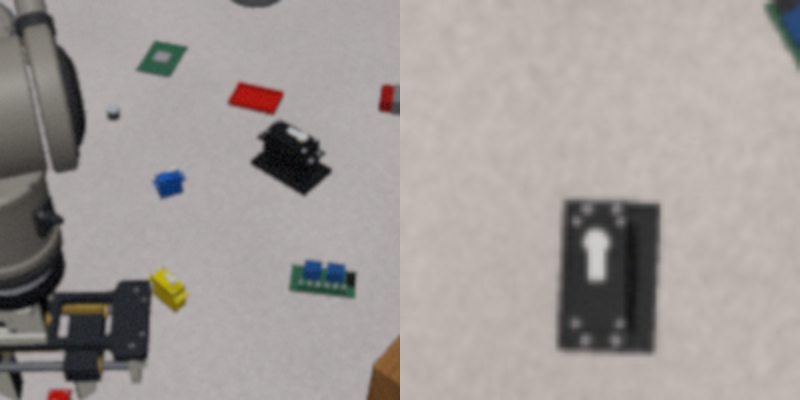

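The black servo stands upright inside its tray: the tray spans columns 558–660 in the crop, and the servo's offset matches parallax. Next is the red servo.

Request:
arm_command(
  moves=[
    [[0,0,0.015],[0,0,0],0.05],
    [[0,0,0.03],[0,0,0],0.05],
    [[0,0,0.045],[0,0,0],0.05],
    [[0,0,0.054],[0,0,0],0.05],
    [[0,0,0.058],[0,0,0],0.05],
  ],
)

```text
time: 9.25
tool_pos: [0.5972, -0.2931, 0.0101]
tool_rot: [-3.141, -0.002, 2.302]
contact_force: [0.1, 0.9, 0.1]
opening: 0.0502
grip_force: 0.0
```

Request:
arm_command(
  moves=[
    [[0,0,0],[0,0,0],0.042],
    [[0,0,0],[0,0,0],0.034],
    [[0,0,0],[0,0,0],0.026],
    [[0,0,0],[0,0,0],0.012],
    [[0,0,0],[0,0,0],0.012],
  ],
  squeeze=12,
)

```text
time: 9.75
tool_pos: [0.5981, -0.2937, 0.0123]
tool_rot: [3.141, 0.001, 2.302]
contact_force: [0.7, -0.2, 1.9]
opening: 0.0202
grip_force: 12.0
```

Request:
arm_command(
  moves=[
    [[0,0,-0.003],[0,0,0],0.012],
    [[0,0,-0.015],[0,0,0],0.012],
    [[0,0,-0.035],[0,0,0],0.012],
    [[0,0,-0.06],[0,0,0],0.012],
    [[0,0,-0.08],[0,0,0],0.012],
  ],
)

```text
time: 10.25
tool_pos: [0.5982, -0.2937, 0.0941]
tool_rot: [3.141, 0.002, 2.302]
contact_force: [-0.5, -1.1, -0.1]
opening: 0.0198
grip_force: 12.0
```

Request:
arm_command(
  moves=[
    [[0.01,0.004,0],[0,0,0],0.012],
    [[0.035,0.015,0],[0,0,0],0.012],
    [[0.07,0.029,0],[0,0,0],0.012],
    [[0.11,0.046,0],[0,0,0],0.012],
    [[0.155,0.065,0],[0,0,0],0.012],
  ],
)

```text
time: 10.75
tool_pos: [0.5412, -0.133, 0.0909]
tool_rot: [-3.141, -0.001, 2.301]
contact_force: [0.9, -0.1, -0.4]
opening: 0.0198
grip_force: 12.0
```

Request:
arm_command(
  moves=[
    [[0.035,0.015,0],[0,0,0],0.012],
    [[0.068,0.029,0],[0,0,0],0.012],
    [[0.1,0.042,0],[0,0,0],0.012],
    [[0.13,0.055,0],[0,0,0],0.012],
    [[0.156,0.066,0],[0,0,0],0.012],
  ],
)

```text
time: 11.25
tool_pos: [0.4857, 0.0276, 0.0912]
tool_rot: [-3.141, -0.001, 2.303]
contact_force: [-0.2, 1.4, -0.4]
opening: 0.0202
grip_force: 12.0
```

Request:
arm_command(
  moves=[
    [[0.035,0.015,0],[0,0,-0.14],0.012],
    [[0.07,0.029,0],[0,0,-0.28],0.012],
    [[0.105,0.044,0],[0,0,-0.42],0.012],
    [[0.135,0.057,0],[0,0,-0.56],0.012],
    [[0.1564,0.0658,0],[0,0,-0.7],0.012],
  ],
)

```text
time: 11.75
tool_pos: [0.43, 0.1878, 0.0912]
tool_rot: [-3.141, -0.001, 3.009]
contact_force: [0.7, 0.0, 0.0]
opening: 0.0202
grip_force: 12.0
```

Request:
arm_command(
  moves=[
    [[0,0,0],[0,0,-0.13],0.012],
    [[0,0,0.01],[0,0,-0.26],0.012],
    [[0,0,0.025],[0,0,-0.38],0.012],
    [[0,0,0.04],[0,0,-0.504],0.012],
    [[0,0,0.055],[0,0,-0.504],0.012],
  ],
)

```text
time: 12.25
tool_pos: [0.4309, 0.1861, 0.0358]
tool_rot: [3.141, -0.001, -2.773]
contact_force: [-0.1, -0.2, -1.4]
opening: 0.0202
grip_force: 12.0
```

Request:
arm_command(
  moves=[
    [[0,0,0],[0,0,0],0.012],
    [[0,0,0.007],[0,0,0],0.012],
    [[0,0,0.013],[0,0,0],0.012],
    [[0,0,0.016],[0,0,0],0.012],
    [[0,0,0.018],[0,0,0],0.012],
  ],
)

```text
time: 12.75
tool_pos: [0.4323, 0.1859, 0.0186]
tool_rot: [3.142, 0.0, -2.777]
contact_force: [0.1, 0.1, -0.5]
opening: 0.0199
grip_force: 12.0
```

Request:
arm_command(
  moves=[
    [[0,0,0.001],[0,0,0],0.012],
    [[0,0,0.002],[0,0,0],0.012],
    [[0,0,0.0025],[0,0,0],0.012],
    [[0,0,0.003],[0,0,0],0.012],
    [[0,0,0.003],[0,0,0],0.012],
  ],
)

```text
time: 13.25
tool_pos: [0.4323, 0.1859, 0.0157]
tool_rot: [3.142, 0.0, -2.777]
contact_force: [0.8, -0.6, -0.9]
opening: 0.02
grip_force: 12.0
```

Request:
arm_command(
  moves=[
    [[0,0,0.0003],[0,0,0],0.012],
    [[0,0,0.0006],[0,0,0],0.012],
    [[0,0,0.0008],[0,0,0],0.012],
    [[0,0,0.0008],[0,0,0],0.012],
    [[0,0,0.0008],[0,0,0],0.012],
  ],
)

```text
time: 13.75
tool_pos: [0.4323, 0.1859, 0.0152]
tool_rot: [3.142, 0.0, -2.777]
contact_force: [-1.7, -0.2, 5.2]
opening: 0.0199
grip_force: 12.0
```

Request:
arm_command(
  moves=[
    [[0,0,0],[0,0,0],0.024],
    [[0,0,0],[0,0,0],0.03],
    [[0,0,0],[0,0,0],0.042],
    [[0,0,0],[0,0,0],0.05],
    [[0,0,0],[0,0,0],0.05],
  ],
)

```text
time: 14.25
tool_pos: [0.4322, 0.1859, 0.0148]
tool_rot: [3.142, -0.0, -2.777]
contact_force: [0.2, -0.0, 1.0]
opening: 0.0481
grip_force: 0.0
```

Request:
arm_command(
  moves=[
    [[0,0,-0.008],[0,0,0],0.05],
    [[0,0,-0.025],[0,0,0],0.05],
    [[0,0,-0.045],[0,0,0],0.05],
    [[0,0,-0.065],[0,0,0],0.05],
    [[0,0,-0.0848],[0,0,0],0.05],
  ],
)

```text
time: 14.75
tool_pos: [0.4322, 0.1859, 0.1011]
tool_rot: [3.142, 0.0, -2.777]
contact_force: [0.0, -0.1, -0.5]
opening: 0.0502
grip_force: 0.0
```

Request:
arm_command(
  moves=[
    [[-0.002,-0.03,0],[0,0,0],0.05],
    [[-0.004,-0.063,0],[0,0,0],0.05],
    [[-0.006,-0.097,0],[0,0,0],0.05],
    [[-0.008,-0.131,0],[0,0,0],0.05],
    [[-0.01,-0.1668,0],[0,0,0],0.046],
  ],
)

```text
time: 15.25
tool_pos: [0.5014, 0.0324, 0.1004]
tool_rot: [-3.141, 0.001, -2.777]
contact_force: [-0.2, -0.0, 0.4]
opening: 0.0474
grip_force: 0.0
```

Request:
arm_command(
  moves=[
    [[-0.002,-0.036,0],[0,0,0.09],0.046],
    [[-0.004,-0.072,0],[0,0,0.18],0.046],
    [[-0.006,-0.108,0],[0,0,0.27],0.046],
    [[-0.008,-0.14,0],[0,0,0.36],0.046],
    [[-0.0101,-0.1669,0],[0,0,0.44],0.046],
  ],
)

```text
time: 15.75
tool_pos: [0.5704, -0.1206, 0.1003]
tool_rot: [-3.141, 0.001, 3.061]
contact_force: [-0.4, 0.5, 0.6]
opening: 0.0461
grip_force: 0.0
```

Request:
arm_command(
  moves=[
    [[0,0,0],[0,0,0],0.046],
    [[0,0,0.01],[0,0,0],0.046],
    [[0,0,0.022],[0,0,0],0.046],
    [[0,0,0.034],[0,0,0],0.046],
    [[0,0,0.045],[0,0,0],0.046],
  ],
)

```text
time: 16.25
tool_pos: [0.5692, -0.1177, 0.0532]
tool_rot: [3.141, -0.002, 3.067]
contact_force: [-0.2, -0.3, -0.6]
opening: 0.046
grip_force: 0.0
```

```bash
python3 - <<'E'
from h import *
im={n:robot.read_camera(n) for n in CM}; s=robot.observe(); print({k:np.round(s[k],4) for k in("tool_pos","tool_rot")})
a=cv2.resize(im["scene"][130:330,200:400,::-1],(400,400)); b=cv2.resize(im["top"][240:340,180:280,::-1],(400,400))
cv2.imwrite("pics/c3.png",np.hstack([a,b]))
E
```

```text
{'tool_pos': array([ 0.5685, -0.1177,  0.0525]), 'tool_rot': array([ 3.1404, -0.0039,  3.0668])}
```

View pics/c3.png

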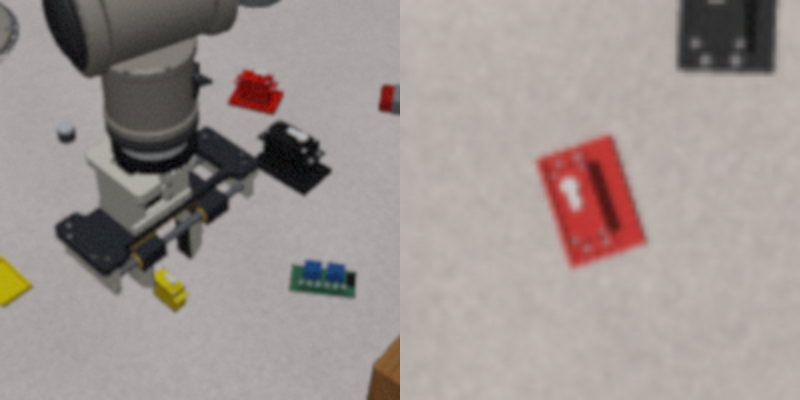

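The red servo sits upright and central in its tray, around (590,200) in the right crop. The fingers straddle the yellow servo.

Request:
arm_command(
  moves=[
    [[0,0,0.012],[0,0,0],0.046],
    [[0,0,0.024],[0,0,0],0.046],
    [[0,0,0.034],[0,0,0],0.046],
    [[0,0,0.041],[0,0,0],0.046],
    [[0,0,0.044],[0,0,0],0.046],
  ],
)

```text
time: 16.85
tool_pos: [0.5694, -0.1186, 0.0096]
tool_rot: [3.141, -0.001, 3.066]
contact_force: [-0.2, 0.1, -0.2]
opening: 0.0463
grip_force: 0.0
```

Request:
arm_command(
  moves=[
    [[0,0,0],[0,0,0],0.038],
    [[0,0,0],[0,0,0],0.03],
    [[0,0,0],[0,0,0],0.022],
    [[0,0,0],[0,0,0],0.01],
    [[0,0,0],[0,0,0],0.01],
  ],
  squeeze=10,
)

```text
time: 17.35
tool_pos: [0.5701, -0.1188, 0.0111]
tool_rot: [-3.141, 0.001, 3.066]
contact_force: [-1.1, 0.2, 1.7]
opening: 0.0168
grip_force: 10.0
```

Request:
arm_command(
  moves=[
    [[0,0,-0.003],[0,0,0],0.01],
    [[0,0,-0.015],[0,0,0],0.01],
    [[0,0,-0.032],[0,0,0],0.01],
    [[0,0,-0.055],[0,0,0],0.01],
    [[0,0,-0.07],[0,0,0],0.01],
  ],
)

```text
time: 17.85
tool_pos: [0.5706, -0.119, 0.0832]
tool_rot: [-3.141, 0.002, 3.066]
contact_force: [-0.3, 0.8, -0.3]
opening: 0.017
grip_force: 10.0
```

Request:
arm_command(
  moves=[
    [[0.02,-0.016,0],[0,0,0],0.01],
    [[0.055,-0.043,0],[0,0,0],0.01],
    [[0.09,-0.07,0],[0,0,0],0.01],
    [[0.122,-0.095,0],[0,0,0],0.01],
    [[0.1425,-0.1105,0],[0,0,0],0.01],
  ],
)

```text
time: 18.35
tool_pos: [0.4175, -0.2192, 0.0816]
tool_rot: [-3.141, 0.0, 3.065]
contact_force: [1.1, 0.9, -0.3]
opening: 0.0169
grip_force: 10.0
```

Request:
arm_command(
  moves=[
    [[0,0,0],[0,0,0],0.01],
    [[0,0,0.012],[0,0,0],0.01],
    [[0,0,0.03],[0,0,0],0.01],
    [[0,0,0.045],[0,0,0],0.01],
    [[0,0,0.055],[0,0,0],0.01],
  ],
)

```text
time: 18.85
tool_pos: [0.4201, -0.2178, 0.0254]
tool_rot: [3.141, 0.0, 3.066]
contact_force: [0.7, 0.4, 0.3]
opening: 0.0169
grip_force: 10.0
```

Request:
arm_command(
  moves=[
    [[0,0,0.003],[0,0,0],0.01],
    [[0,0,0.006],[0,0,0],0.01],
    [[0,0,0.009],[0,0,0],0.01],
    [[0,0,0.01],[0,0,0],0.01],
    [[0,0,0.011],[0,0,0],0.01],
  ],
)

```text
time: 19.35
tool_pos: [0.4196, -0.2183, 0.0149]
tool_rot: [-3.141, 0.001, 3.066]
contact_force: [-0.2, -0.5, -0.1]
opening: 0.0169
grip_force: 10.0
```

Request:
arm_command(
  moves=[
    [[0,0,0.0003],[0,0,0],0.01],
    [[0,0,0.0006],[0,0,0],0.01],
    [[0,0,0.0009],[0,0,0],0.01],
    [[0,0,0.0012],[0,0,0],0.01],
    [[0,0,0.0012],[0,0,0],0.01],
  ],
)

```text
time: 19.85
tool_pos: [0.4195, -0.2182, 0.0141]
tool_rot: [-3.141, 0.0, 3.066]
contact_force: [-1.2, 0.3, 6.1]
opening: 0.0171
grip_force: 10.0
```

Request:
arm_command(
  moves=[
    [[0,0,0],[0,0,0],0.021],
    [[0,0,0],[0,0,0],0.028],
    [[0,0,0],[0,0,0],0.038],
    [[0,0,0],[0,0,0],0.044],
    [[0,0,0],[0,0,0],0.044],
  ],
)

```text
time: 20.35
tool_pos: [0.4194, -0.2181, 0.0134]
tool_rot: [3.141, -0.0, 3.066]
contact_force: [-1.1, 1.3, 0.0]
opening: 0.0432
grip_force: 0.0
```

Request:
arm_command(
  moves=[
    [[0,0,-0.008],[0,0,0],0.044],
    [[0,0,-0.025],[0,0,0],0.044],
    [[0,0,-0.045],[0,0,0],0.044],
    [[0,0,-0.065],[0,0,0],0.044],
    [[0,0,-0.0862],[0,0,0],0.044],
  ],
)

```text
time: 20.85
tool_pos: [0.4193, -0.2181, 0.1009]
tool_rot: [3.142, 0.0, 3.066]
contact_force: [0.5, -0.7, 0.2]
opening: 0.0441
grip_force: 0.0
```

Request:
arm_command(
  moves=[
    [[-0.005,0.044,0],[0,0,-0.14],0.044],
    [[-0.011,0.088,0],[0,0,-0.28],0.044],
    [[-0.017,0.132,0],[0,0,-0.42],0.044],
    [[-0.022,0.175,0],[0,0,-0.56],0.044],
    [[-0.0271,0.2156,0],[0,0,-0.7],0.044],
  ],
)

```text
time: 21.35
tool_pos: [0.4629, -0.0034, 0.1004]
tool_rot: [-3.141, 0.001, -2.512]
contact_force: [0.2, -0.7, 0.1]
opening: 0.044
grip_force: 0.0
```

Request:
arm_command(
  moves=[
    [[0,0,0],[0,0,-0.13],0.044],
    [[0,0,0.01],[0,0,-0.26],0.044],
    [[0,0,0.022],[0,0,-0.38],0.044],
    [[0,0,0.036],[0,0,-0.483],0.044],
    [[0,0,0.05],[0,0,-0.483],0.044],
  ],
)

```text
time: 21.85
tool_pos: [0.463, -0.0052, 0.0499]
tool_rot: [-3.141, 0.0, -2.031]
contact_force: [-1.0, -0.5, -0.6]
opening: 0.0441
grip_force: 0.0
```

```bash
python3 - <<'E'
from h import *
im={n:robot.read_camera(n) for n in CM}; s=robot.observe(); print({k:np.round(s[k],4) for k in("tool_pos","tool_rot","opening")})
a=cv2.resize(im["scene"][130:330,150:350,::-1],(400,400)); b=cv2.resize(im["top"][250:350,365:465,::-1],(400,400))
cv2.imwrite("pics/c4.png",np.hstack([a,b]))
E
```

```text
{'tool_pos': array([ 0.4617, -0.005 ,  0.0489]), 'tool_rot': array([ 3.1389e+00, -7.0000e-04, -2.0345e+00]), 'opening': np.float64(0.0439)}
```

View pics/c4.png

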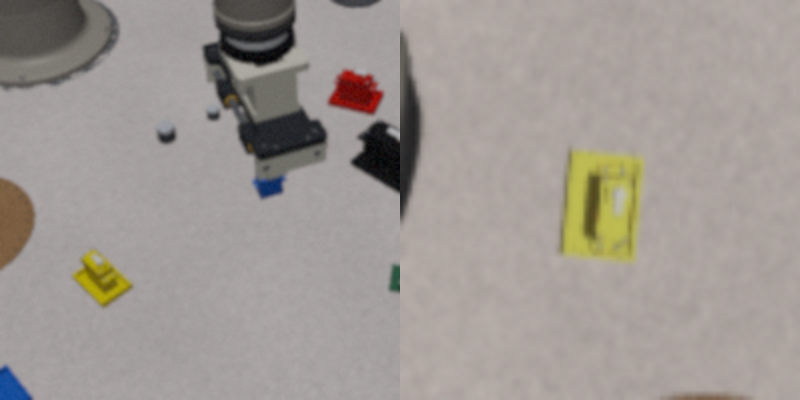

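The yellow servo is upright and central in its tray, around (603,205) in the right crop. The gripper is over the blue servo.

Request:
arm_command(
  moves=[
    [[0,0,0.012],[0,0,0],0.044],
    [[0,0,0.024],[0,0,0],0.044],
    [[0,0,0.034],[0,0,0],0.044],
    [[0,0,0.039],[0,0,0],0.044],
    [[0,0,0.0415],[0,0,0],0.044],
  ],
)

```text
time: 22.45
tool_pos: [0.4628, -0.0052, 0.0082]
tool_rot: [3.141, 0.0, -2.035]
contact_force: [-0.5, -0.4, -0.4]
opening: 0.0439
grip_force: 0.0
```

Request:
arm_command(
  moves=[
    [[0,0,0],[0,0,0],0.035],
    [[0,0,0],[0,0,0],0.027],
    [[0,0,0],[0,0,0],0.019],
    [[0,0,0],[0,0,0],0.008],
    [[0,0,0],[0,0,0],0.008],
  ],
  squeeze=8,
)

```text
time: 22.95
tool_pos: [0.463, -0.0053, 0.0085]
tool_rot: [-3.141, 0.0, -2.034]
contact_force: [-1.2, 0.2, 2.1]
opening: 0.0137
grip_force: 8.0
```

Request:
arm_command(
  moves=[
    [[0,0,-0.003],[0,0,0],0.008],
    [[0,0,-0.015],[0,0,0],0.008],
    [[0,0,-0.035],[0,0,0],0.008],
    [[0,0,-0.06],[0,0,0],0.008],
    [[0,0,-0.0815],[0,0,0],0.008],
  ],
)

```text
time: 23.45
tool_pos: [0.4627, -0.0052, 0.0909]
tool_rot: [-3.141, 0.0, -2.034]
contact_force: [1.3, -0.1, -0.4]
opening: 0.014
grip_force: 8.0
```

Request:
arm_command(
  moves=[
    [[0.015,-0.007,0],[0,0,0],0.008],
    [[0.048,-0.023,0],[0,0,0],0.008],
    [[0.085,-0.04,0],[0,0,0],0.008],
    [[0.125,-0.059,0],[0,0,0],0.008],
    [[0.1644,-0.0779,0],[0,0,0],0.008],
  ],
)

```text
time: 23.95
tool_pos: [0.4664, -0.1729, 0.0887]
tool_rot: [-3.139, -0.037, -2.065]
contact_force: [1.0, 0.1, 1.3]
opening: 0.0139
grip_force: 8.0
```

Request:
arm_command(
  moves=[
    [[0.04,-0.019,0],[0,0,0.14],0.008],
    [[0.08,-0.038,0],[0,0,0.28],0.008],
    [[0.115,-0.054,0],[0,0,0.42],0.008],
    [[0.145,-0.069,0],[0,0,0.56],0.008],
    [[0.1645,-0.0778,0],[0,0,0.7],0.008],
  ],
)

```text
time: 24.45
tool_pos: [0.4578, -0.3548, 0.0947]
tool_rot: [-3.116, -0.026, -2.768]
contact_force: [-0.2, -0.3, 0.0]
opening: 0.0139
grip_force: 8.0
```

Request:
arm_command(
  moves=[
    [[0,0,0],[0,0,0.13],0.008],
    [[0,0,0.012],[0,0,0.26],0.008],
    [[0,0,0.03],[0,0,0.39],0.008],
    [[0,0,0.048],[0,0,0.518],0.008],
    [[0,0,0.062],[0,0,0.518],0.008],
  ],
)

```text
time: 24.95
tool_pos: [0.4569, -0.354, 0.0315]
tool_rot: [-3.108, -0.011, 3.003]
contact_force: [0.6, -0.5, -0.2]
opening: 0.0138
grip_force: 8.0
```

Request:
arm_command(
  moves=[
    [[0,0,0.003],[0,0,0],0.008],
    [[0,0,0.007],[0,0,0],0.008],
    [[0,0,0.011],[0,0,0],0.008],
    [[0,0,0.013],[0,0,0],0.008],
    [[0,0,0.0142],[0,0,0],0.008],
  ],
)

```text
time: 25.45
tool_pos: [0.4572, -0.3549, 0.0185]
tool_rot: [-3.107, -0.01, 3.005]
contact_force: [0.3, -0.1, -0.4]
opening: 0.0137
grip_force: 8.0
```

The last joint came near its range during the carry, which left a tilt and about 14 mm of offset. I'll raise the tool, then correct it.

Request:
arm_command(
  moves=[
    [[0,0,-0.004],[0,0,0],0.008],
    [[0,0,-0.01],[0,0,0],0.008],
    [[0,0,-0.018],[0,0,0],0.008],
    [[0,0,-0.025],[0,0,0],0.008],
    [[0,0,-0.025],[0,0,0],0.008],
  ],
)

```text
time: 25.95
tool_pos: [0.4581, -0.3546, 0.045]
tool_rot: [-3.105, -0.008, 3.005]
contact_force: [-0.3, 0.3, -0.1]
opening: 0.0143
grip_force: 8.0
```

```bash
cat > corr.py <<'E'
from h import *
def corr(p,yaw):
    s=robot.observe(); R=Ro.from_euler("xyz",s["tool_rot"]); G=Ro.from_euler("xyz",[np.pi,0,yaw])
    print(np.round(s["tool_pos"],4),np.round(s["tool_rot"],3),np.round(s["qpos"],3),s["grip_force"])
    print("shift mm",np.round(R.inv().apply(np.array(p)-s["tool_pos"])*1000,1),"rot",np.round((R.inv()*G).as_rotvec(),4))
E
python3 -c "
from corr import *
robot.read_camera('top');corr([.4544,-.3687,.043],3.03)"
```

```text
[ 0.4578 -0.3543  0.0443] [-3.106 -0.009  3.005] [-0.772  0.632  1.597 -0.044  0.899 -2.179] 7.999807745218277
shift mm [  1.4 -14.7   1.8] rot [-0.0357 -0.0096 -0.0252]
```

Request:
arm_command(
  moves=[
    [[0,-0.004,0],[-0.009,-0.002,-0.006],0.008],
    [[0.001,-0.008,0],[-0.018,-0.005,-0.012],0.008],
    [[0.001,-0.012,0],[-0.027,-0.007,-0.018],0.008],
    [[0.0014,-0.0147,0],[-0.0357,-0.0096,-0.0252],0.008],
    [[0.0014,-0.0147,0],[-0.0357,-0.0096,-0.0252],0.008],
  ],
)

```text
time: 26.5
tool_pos: [0.4536, -0.3691, 0.0436]
tool_rot: [3.14, -0.002, 3.029]
contact_force: [-0.6, -0.4, -0.2]
opening: 0.0136
grip_force: 8.0
```

```bash
python3 - <<'E'
from corr import *
im={n:robot.read_camera(n) for n in CM};corr([.4544,-.3687,.0115],3.03)
u=np.int32(proj("scene",[[.4544,-.3687,.02]])[0]);a=im["scene"][u[1]-50:u[1]+50,u[0]-60:u[0]+60,::-1]
cv2.imwrite("pics/c5.png",cv2.resize(a,(720,600),interpolation=cv2.INTER_CUBIC))
E
```

```text
[ 0.4538 -0.3684  0.0436] [ 3.140e+00 -2.000e-03  3.029e+00] [-0.813  0.646  1.569 -0.     0.928 -2.271] 7.999821603298187
shift mm [-0.7 -0.3 32.1] rot [ 0.0015 -0.0018 -0.0007]
```

View pics/c5.png

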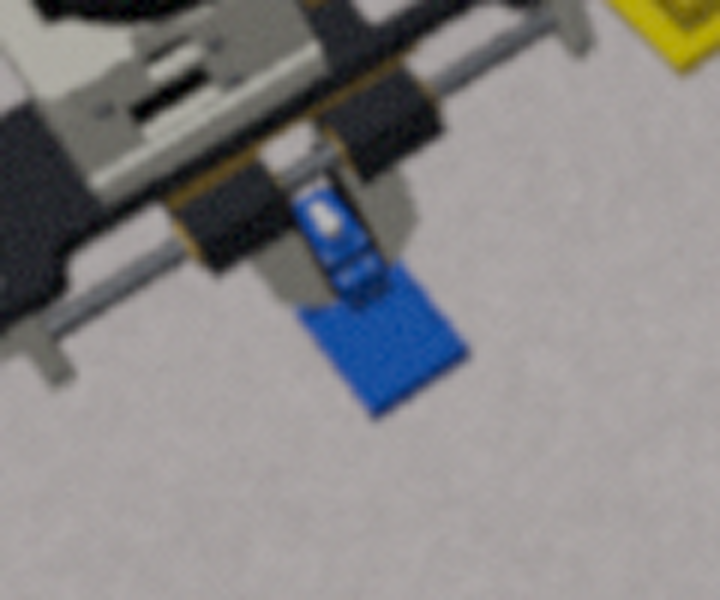

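The blue servo is upright and held square over its tray, at about (345,240) in the crop. Next is the descent.

Request:
arm_command(
  moves=[
    [[0,0,0.008],[0,0,0],0.008],
    [[0,0,0.016],[0,0,0],0.008],
    [[0,0,0.023],[0,0,0],0.008],
    [[0,0,0.027],[0,0,0],0.008],
    [[0,0,0.029],[0,0,0],0.008],
  ],
)

```text
time: 27.1
tool_pos: [0.4538, -0.3679, 0.014]
tool_rot: [3.14, -0.002, 3.03]
contact_force: [0.4, -0.9, -0.3]
opening: 0.0143
grip_force: 8.0
```

Request:
arm_command(
  moves=[
    [[0,0,0.0005],[0,0,0],0.008],
    [[0,0,0.001],[0,0,0],0.008],
    [[0,0,0.0015],[0,0,0],0.008],
    [[0,0,0.002],[0,0,0],0.008],
    [[0,0,0.002],[0,0,0],0.008],
  ],
)

```text
time: 27.6
tool_pos: [0.454, -0.3683, 0.0129]
tool_rot: [3.141, -0.001, 3.03]
contact_force: [0.3, 0.1, -0.6]
opening: 0.0143
grip_force: 8.0
```

Request:
arm_command(
  moves=[
    [[0,0,0.0003],[0,0,0],0.008],
    [[0,0,0.0006],[0,0,0],0.008],
    [[0,0,0.0008],[0,0,0],0.008],
    [[0,0,0.0008],[0,0,0],0.008],
    [[0,0,0.0008],[0,0,0],0.008],
  ],
)

```text
time: 28.1
tool_pos: [0.4539, -0.3683, 0.012]
tool_rot: [3.14, -0.002, 3.03]
contact_force: [-0.4, -0.4, -0.1]
opening: 0.0139
grip_force: 8.0
```

Request:
arm_command(
  moves=[
    [[0,0,0.0002],[0,0,0],0.008],
    [[0,0,0.0004],[0,0,0],0.008],
    [[0,0,0.0006],[0,0,0],0.008],
    [[0,0,0.0006],[0,0,0],0.008],
    [[0,0,0.0006],[0,0,0],0.008],
  ],
)

```text
time: 28.6
tool_pos: [0.4539, -0.3682, 0.0115]
tool_rot: [3.14, -0.002, 3.03]
contact_force: [0.1, -0.0, 1.7]
opening: 0.0138
grip_force: 8.0
```

Request:
arm_command(
  moves=[
    [[0,0,0.0002],[0,0,0],0.008],
    [[0,0,0.0003],[0,0,0],0.008],
    [[0,0,0.0003],[0,0,0],0.008],
    [[0,0,0.0003],[0,0,0],0.008],
    [[0,0,0.0003],[0,0,0],0.008],
  ],
)

```text
time: 29.1
tool_pos: [0.4539, -0.3683, 0.0115]
tool_rot: [3.141, -0.001, 3.03]
contact_force: [-1.3, 1.1, 4.9]
opening: 0.0139
grip_force: 8.0
```

Request:
arm_command(
  moves=[
    [[0,0,0],[0,0,0],0.017],
    [[0,0,0],[0,0,0],0.023],
    [[0,0,0],[0,0,0],0.034],
    [[0,0,0],[0,0,0],0.044],
    [[0,0,0],[0,0,0],0.044],
  ],
)

```text
time: 29.6
tool_pos: [0.4539, -0.3682, 0.011]
tool_rot: [3.14, -0.002, 3.03]
contact_force: [0.1, 1.0, 0.6]
opening: 0.0415
grip_force: 0.0
```

Request:
arm_command(
  moves=[
    [[0,0,-0.008],[0,0,0],0.044],
    [[0,0,-0.025],[0,0,0],0.044],
    [[0,0,-0.05],[0,0,0],0.044],
    [[0,0,-0.085],[0,0,0],0.044],
    [[0,0,-0.12],[0,0,0],0.044],
  ],
)

```text
time: 30.1
tool_pos: [0.4539, -0.3682, 0.1327]
tool_rot: [3.14, -0.002, 3.03]
contact_force: [-0.2, 0.3, -0.3]
opening: 0.0441
grip_force: 0.0
```

Request:
arm_command(
  moves=[
    [[0,-0.03,0],[0,0,0],0.044],
    [[0,-0.06,0],[0,0,0],0.044],
    [[0,-0.09,0],[0,0,0],0.044],
    [[0,-0.12,0],[0,0,0],0.044],
    [[0,-0.15,0],[0,0,0],0.044],
  ],
)

```text
time: 30.6
tool_pos: [0.4372, -0.5186, 0.1317]
tool_rot: [3.141, -0.001, 3.03]
contact_force: [0.2, -0.2, 0.1]
opening: 0.044
grip_force: 0.0
```

```bash
python3 - <<'E'
from h import *
im={n:robot.read_camera(n) for n in CM}; s=robot.observe(); print(s["time"],s["tool_pos"],s["contact_force"])
g={"s_black":(.5441,.1164,3.13),"s_red":(.4318,.1863,3.505),"s_yellow":(.419,-.2178,3.065),"s_blue":(.4544,-.3687,3.03)}
v=[]
for k,p in g.items():
    for n in CM:
        u=np.int32(proj(n,[[p[0],p[1],.02]])[0]);a=im[n][u[1]-28:u[1]+28,u[0]-28:u[0]+28,::-1]
        a=cv2.resize(a,(200,200),interpolation=cv2.INTER_CUBIC)
        for b in M[k][:2]:
            for zz in (0,): 
                uv=(proj(n,world(b,(*p,.003)))-(u-28)+.5)*200/56
                cv2.polylines(a:=a.copy(),[cv2.convexHull(np.int32(uv))],1,(255,0,255),1)
        v.append(a)
cv2.imwrite("pics/f.png",np.vstack([np.hstack(v[:4]),np.hstack(v[4:])]))
i0=cv2.imread("pics/top0.png")[:,:,::-1]; d=np.abs(i0.astype(int)-im["top"])
print("relay",d[160:202,298:334].max(),"batt",d[195:238,160:195].max(),"noise",d[200:210,330:360].max())
E
```

```text
30.7 [ 0.43613347 -0.52099011  0.13112552] [-0.21162687  1.08522869  0.76219417]
relay 8 batt 10 noise 9
```

View pics/f.png

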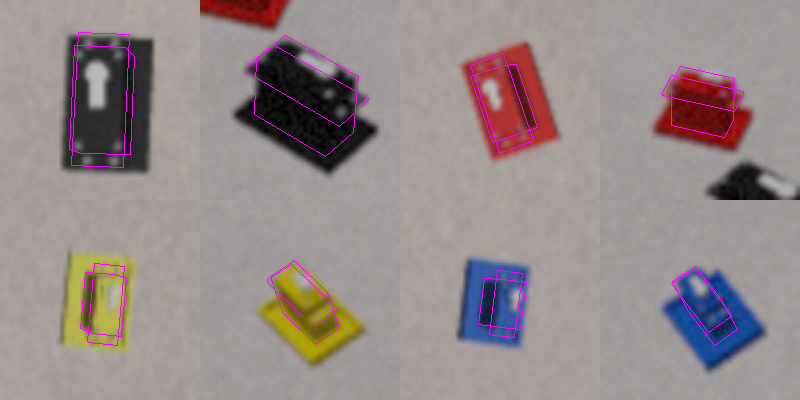

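All four servos match the expected poses in their trays (magenta outlines) to within about 2 mm, upright, and the bystanders haven't moved. Handing in.

```bash
python3 -c "
from cell import robot
print(robot.hand_in())"
```

```text
the job is handed in; nothing more can be done
None
```

All four servos are upright in their own trays with long sides aligned, each set down gently, the relay board and battery pack are unmoved, and the job was handed in at about 31 s; no verdict came back.

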